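# Sweep the spent wax blocks into the collecting bay

### The arm

A 6-joint arm with a two-finger parallel gripper is mounted at the origin on the work surface. World frame = base frame: x ahead of the robot, y to its left, z up, the work surface at z = 0. Lengths are in m, angles in rad, forces in N, time in s.
With the tool pointing down it reaches from about 0.375 to 0.925 m from the base axis. Payload 5.7 kg.
Tool frame: the origin (TCP) lies midway between the tips of the shut fingers; the grasp point (between the pads) lies 19 mm behind it (arm.tcp_to_grasp is the distance from the TCP to the grasp point, in m); x points along the fingers, y is the direction in which the jaws open and shut, and the axes are right-handed (so a half turn about x gives the same grasp; the last joint's range is limited). The gripper opens to 88 mm and grips with 3 to 60 N. Pads are 20 mm wide; open, the fingers measure 115 mm over their backs; the gripper's body (75 mm by 178 mm) begins 61 mm behind the grasp point.
Start: joints at [1.055, 0.359, 1.51, -0, 1.272, -0.115], TCP at [0.234, 0.552, 0.223] pointing down, gripper open.
Joint ranges: [-2.97, 2.97], [-1.01, 2.36], [0.21, 2.38], [-0.96, 4.11], [0.2, 2.71], [-2.98, 2.98]. Speed limits (rad/s): [2.39, 2.39, 3.14, 3.14, 3.14, 3.14].

### API

Orientations are given as [roll, pitch, yaw] about the fixed x, y, z axes, in that order (R = Rz(yaw) Ry(pitch) Rx(roll)).
In Python, from bench import arm gives the robot as it stands. The module is installed in compiled form; this text tells all that it offers. Calls block until the motion is done:
- arm.move_pose(position, orientation): joint-space move of the TCP to a pose.
- arm.move_l(position, rotation=None, rate=0.15, contact_N=None): straight line of the TCP; rotation=None keeps the orientation; rate is the mean speed in m/s. With contact_N (N) it stops when the force on the tool has changed by that much, and returns True; else False.
- arm.move_j(angles): joint-space move.
- arm.grip(opening, grasp_force=None): finger opening in m; grasp_force is the grip in N (None keeps the last); returns when the fingers have stopped.
- arm.dwell(seconds).
- arm.inverse_kinematics(position, orientation): joint angles nearest the present ones, or None.
- arm.get_state(): the state.
- arm.snapshot(name): name is "side" or "top"; returns a dict with "img" (420x560x3 uint8, red, green, blue), "z_map" (420x560 float32, m along the optical axis (not along the pixel's ray), 0 where there is no reading), "K" (3x3 intrinsics, pixels), "rvec" (rotation vector, rad) and "tvec" (3), from world to camera coordinates, as OpenCV has them. Camera axes: x right, y down, z forward; pixel columns grow to the right and rows downward; lengths in m; the calibration is good to about 2 mm. A picture is of the moment at which its call begins.
A pose or a line that the arm cannot do raises arm.Unreachable and nothing moves.
- arm.close_job(): hands the job in, once; it reports no verdict.
The state is a dict: "clock": time; "joints": joint angles; "qvel": joint speeds; "joint_efforts": joint torques, N m; "ee_pos": TCP position; "tool_rot": TCP orientation; "ft_force": force on the tool from outside, world axes, zero at the start; "moment": the same for the moment, N m; "grip_width": finger opening in m.
Only numpy, scipy, OpenCV 4.12 (cv2) and the standard library are available. Lean on these libraries where they do the work, as an engineer would, in place of code of your own. Each camera call takes 0.05 s, during which the arm holds its last target.

### The job

Take the hand sweeper by its wooden grip and sweep the two loose wax blocks along the bench, all the way into the three-walled steel bay, touching them only with the sweeper and not lifting them. Then leave the sweeper standing upright on the bench outside the bay.

Things in the scene. Friction and masses are not known exactly. Their poses are not given: they have to be found in the camera images.
- sweeper_grip (a point): Hand sweeper standing on the bench: a grey plastic bar, 150 mm long (its x) by 40 mm deep (its y) by 35 mm high, with flat upright pushing faces on both long sides (+y and -y), and a pale wooden upright grip on the middle of its top, 50 mm (x) by 26 mm (y), from 35 to 96 mm above the bench. It weighs about 0.3 kg. This point is on the grip's middle axis, 70 mm above the sweeper's underside; z is up. The same either way round.
- bay: Collecting bay, fixed to the bench: a low steel U of three walls 30 mm high and 5 mm thick, open on one side and without a floor, so that things slide in over the bare bench. Inside 200 mm wide (its x) and 130 mm deep (its y). Origin: middle of the open mouth, on the bench; +y points in through the mouth to the back wall, which is at y = 130 mm; the side walls are at x = -100 and +100 mm.
- block_a: Spent wax block lying flat and loose on the bench before the bay's mouth: a pale wax block on a grey plastic cassette, 40 mm (its x) by 28 mm (y) by 14 mm high, about 25 g. Origin: centre of its underside. Only these two blocks lie loose; those standing in the four-walled steel rack stay there.
- block_b: The other loose spent wax block, exactly like block_a. Origin: centre of its underside.
Mind the look-alikes: they are no part of the job. Leave any green or red look-alike of the part that bears sweeper_grip alone.

How it is judged:
By the outcome, as a careful person would: the job done as asked, in the order asked, and still so for the second after the job is handed in, with the robot touching nothing.
It also fails if it takes over 38 s, if anything falls off the work surface, if the arm or the gripper's body presses on something with over 40 N, if the wrist force passes 120 N, or if a joint passes its speed limit or range.

## Working session

There is one attempt and no reset: what is moved stays moved. The work goes in short steps, each a Python script; the robot and the scene stay as the last script left them, time stands still between calls to the robot, and variables do not carry over. Pictures are saved under pics/ and viewed, and the job is handed in when it is done.

```bash
mkdir -p pics; cat > h.py <<'E'
import numpy as np, cv2
from bench import arm
def snap(n,f=None):
    s=arm.snapshot(n); np.savez('last_%s.npz'%n,**s)
    if f: cv2.imwrite('pics/'+f,s['img'][:,:,::-1])
    return s
def w(s,u,v,z=None):
    """pixel -> world; by depth or on plane z"""
    R=cv2.Rodrigues(np.array(s['rvec'],float))[0];t=np.array(s['tvec'],float).ravel()
    r=np.linalg.inv(s['K'])@[u,v,1.]
    if z is None: return R.T@(r*s['z_map'][int(round(v)),int(round(u))]-t)
    c=-R.T@t; d=R.T@r
    return c+d*(z-c[2])/d[2]
def cloud(s):
    R=cv2.Rodrigues(np.array(s['rvec'],float))[0];t=np.array(s['tvec'],float).ravel()
    H,W=s['z_map'].shape;u,v=np.meshgrid(np.arange(W),np.arange(H))
    r=np.stack([u,v,np.ones_like(u)],-1)@np.linalg.inv(s['K']).T
    P=(r*s['z_map'][...,None]-t)@R
    P[s['z_map']==0]=np.nan
    return P
E
python3 - <<'E'
from h import *
for n in ['top','side']:
    s=snap(n,n+'0.png');print(n,s['K'].tolist(),w(s,280,210))
st=arm.get_state();print(st['clock'],st['tool_rot'],st['grip_width'],arm.tcp_to_grasp)
E
```

```text
top [[519.6966210832119, 0.0, 276.76848023897634], [0.0, 519.6966210832119, 214.48951873777725], [0.0, 0.0, 1.0]] [ 0.55848434 -0.074016    0.00342496]
side [[388.43077544370766, 0.0, 279.78540099758834], [0.0, 388.43077544370766, 205.5933253485792], [0.0, 0.0, 1.0]] [ 0.60422476 -0.12160424 -0.00077404]
0.1 [-1.68830343  1.56909635 -2.0890893 ] 0.08742756860211917 0.0187
```

View pics/top0.png

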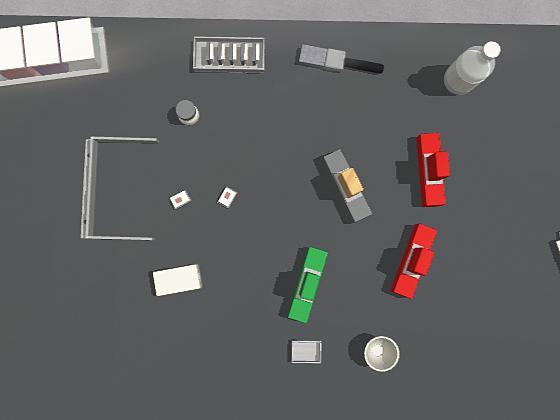

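View pics/side0.png

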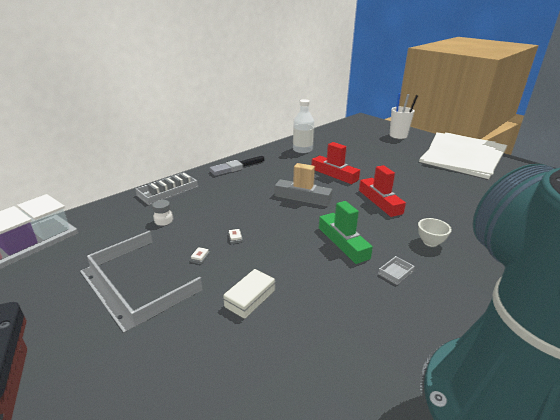

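The top view shows the grey sweeper with the wooden grip at about (347,185). Green (308,285) and red (431,170), (415,261) are look-alikes, so I leave them. The loose blocks are at (180,199) and (228,197). The bay has its back wall at u≈88 and opens to the right at u≈155. Next I enlarge and measure.

```bash
python3 - <<'E'
from h import *
s=dict(np.load('last_top.npz'));im=s['img'][:,:,::-1]
a=cv2.resize(im[120:260,70:270],None,fx=4,fy=4,interpolation=cv2.INTER_CUBIC)
cv2.imwrite('pics/bay0.png',a)
b=cv2.resize(im[130:240,290:410],None,fx=5,fy=5,interpolation=cv2.INTER_CUBIC)
cv2.imwrite('pics/sw0.png',b)
P=cloud(s)
for nm,p in dict(grip=(350,181),swA=(335,160),swB=(362,212),blk1=(180,199),blk2=(228,197),bench=(250,250),wall=(120,139),cream=(177,280),jar=(187,108)).items():
    print(nm,P[p[1],p[0]].round(4))
E
```

```text
grip [ 0.6092 -0.2067  0.0972]
swA [ 0.661  -0.1853  0.0332]
swB [ 0.5544 -0.2409  0.035 ]
blk1 [0.5773 0.134  0.0151]
blk2 [0.5831 0.0346 0.0145]
bench [ 0.4738 -0.0124 -0.002 ]
wall [0.6986 0.2589 0.0273]
cream [0.4112 0.1324 0.0326]
jar [0.7594 0.1184 0.052 ]
```

View pics/bay0.png

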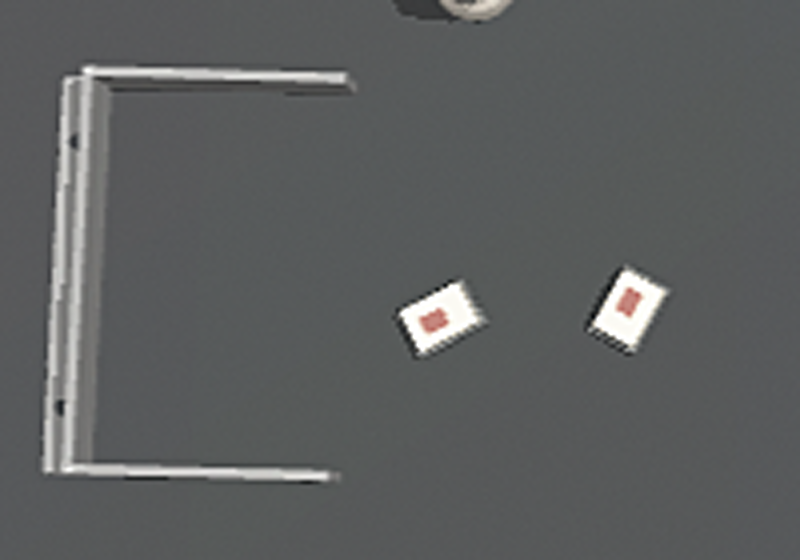

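View pics/sw0.png

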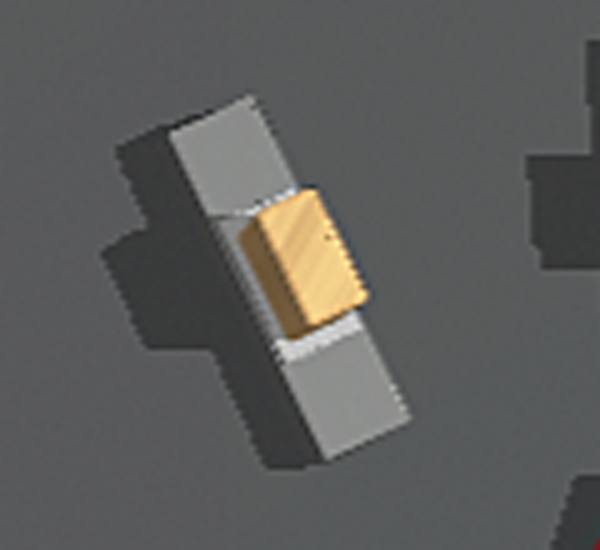

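```bash
python3 - <<'E'
from h import *
s=dict(np.load('last_top.npz'))
def q(pts,f,o,z): return np.array([w(s,(x+.5)/f-.5+o[0],(y+.5)/f-.5+o[1],z) for x,y in pts])
def rect(nm,pts,f,o,z):
    p=q(pts,f,o,z);print(nm,p[:,:2].round(4).tolist(),'c',p.mean(0)[:2].round(4),'sides',[round(float(np.linalg.norm(p[i]-p[(i+1)%len(p)])),4) for i in range(len(p))])
    e=p[1]-p[0];print('  dirs deg',[round(float(np.degrees(np.arctan2(*(p[(i+1)%4]-p[i])[1::-1]))),1) for i in range(4)])
rect('sw',[(252,96),(170,132),(326,462),(411,418)],5,(290,130),.035)
rect('grip',[(316,188),(260,224),(302,338),(367,297)],5,(290,130),.096)
rect('b1',[(462,280),(399,316),(423,355),(486,319)],4,(70,120),.014)
rect('b2',[(627,266),(668,290),(633,351),(591,327)],4,(70,120),.014)
rect('bay',[(348,76),(90,70),(70,466),(338,474)],4,(70,120),.03)
# cloud checks
P=cloud(s)
for lo,hi,nm in [(.08,.11,'grip'),(.03,.04,'bar')]:
    R=P[145:225,318:378].reshape(-1,3);m=(R[:,2]>lo)&(R[:,2]<hi);X=R[m][:,:2].astype(np.float32)
    print(nm,m.sum(),R[m][:,2].mean(),cv2.minAreaRect(X))
R=P[125:250,70:165].reshape(-1,3);m=(R[:,2]>.022)&(R[:,2]<.036);X=R[m][:,:2].astype(np.float32);print('bay',cv2.minAreaRect(X),X.min(0),X.max(0))
for c in [(180,199),(228,197)]:
    R=P[c[1]-14:c[1]+14,c[0]-14:c[0]+14].reshape(-1,3);m=R[:,2]>.009;print(cv2.minAreaRect(R[m][:,:2].astype(np.float32)))
E
```

```text
sw [[0.6842, -0.1952], [0.6686, -0.1616], [0.5338, -0.2263], [0.5523, -0.261]] c [ 0.6097 -0.211 ] sides [0.0371, 0.1496, 0.0393, 0.1474]
  dirs deg [114.8, -154.4, -61.9, 26.5]
grip [[0.6363, -0.2122], [0.6219, -0.1906], [0.5779, -0.207], [0.5942, -0.2321]] c [ 0.6076 -0.2105] sides [0.026, 0.047, 0.0299, 0.0466]
  dirs deg [123.6, -159.5, -57.0, 25.3]
b1 [[0.5971, 0.1241], [0.5778, 0.1562], [0.5577, 0.1432], [0.577, 0.1111]] c [0.5774 0.1337] sides [0.0375, 0.024, 0.0375, 0.024]
  dirs deg [121.0, -147.1, -59.1, 32.8]
b2 [[0.6058, 0.0385], [0.5936, 0.017], [0.5615, 0.0345], [0.5736, 0.0566]] c [0.5836 0.0366] sides [0.0248, 0.0366, 0.0252, 0.0369]
  dirs deg [-119.5, 151.4, 61.1, -29.2]
bay [[0.7001, 0.1829], [0.701, 0.3155], [0.4972, 0.3176], [0.4951, 0.1817]] c [0.5983 0.2494] sides [0.1326, 0.2039, 0.1359, 0.205]
  dirs deg [89.6, 179.4, -90.9, 0.3]
grip 372 0.094701098152041 ((0.6098902821540833, -0.21017733216285706), (0.04975593090057373, 0.027036111801862717), 26.6722412109375)
bar 998 0.03490586037323854 ((0.6098241806030273, -0.21016046404838562), (0.14998897910118103, 0.041024863719940186), 25.769790649414062)
bay ((0.5978211164474487, 0.2541484832763672), (0.13683177530765533, 0.21134109795093536), 88.92665100097656) [0.49244916 0.18382485] [0.7037041  0.32312122]
((0.577027440071106, 0.1360756754875183), (0.025901980698108673, 0.03802785277366638), 27.39915657043457)
((0.5844446420669556, 0.03721299767494202), (0.026184745132923126, 0.036058709025382996), 60.556148529052734)
```

The measured sizes agree with the description: bar 150×41 mm at z 0.035, grip 50×27 mm, blocks about 38×26 mm at z 0.014, bay about 205 mm wide over its walls. The sweeper is centred at (0.610,-0.210) with its long axis at 26°. The bay mouth is near y≈0.184 and x≈0.598, opening inwards along +y. The crop at (350,181) confirms the wooden-grip sweeper. I grasp it across the 26 mm side.

```bash
cat >> h.py <<'E'
from scipy.spatial.transform import Rotation as Ro
def ori(deg):
    c,s=np.cos(np.radians(deg)),np.sin(np.radians(deg))
    return Ro.from_matrix(np.array([[0,c,s],[0,s,-c],[-1,0,0]])).as_euler('xyz').tolist()
E
python3 - <<'E' 2>&1 | grep -v -i gimbal
from h import *
for sgn in (0,180):
    for p,d in [((.61,-.21,.2),116),((.61,-.21,.051),116),((.59,-.06,.06),89.3),((.59,.185,.051),89.3)]:
        q=arm.inverse_kinematics(list(p),ori(d-sgn));print(sgn,p,None if q is None else np.round(q,2))
E
```

```text
0 (0.61, -0.21, 0.2) [-0.44  0.44  1.43  0.    1.27 -2.46]
0 (0.61, -0.21, 0.051) [-0.44  0.6   1.57 -0.    0.97 -2.46]
0 (0.59, -0.06, 0.06) [-0.22  0.53  1.68 -0.    0.92 -1.78]
0 (0.59, 0.185, 0.051) [ 0.19  0.57  1.63 -0.    0.94 -1.37]
180 (0.61, -0.21, 0.2) [-0.44  0.44  1.43  0.    1.27  0.68]
180 (0.61, -0.21, 0.051) [-0.44  0.6   1.57  0.    0.97  0.68]
180 (0.59, -0.06, 0.06) [-0.22  0.53  1.68 -0.    0.92  1.37]
180 (0.59, 0.185, 0.051) [ 0.19  0.57  1.63 -0.    0.94  1.78]
```

```bash
python3 - <<'E' 2>&1 | grep -v -i gimbal
from h import *
o=ori(116-180)
arm.move_pose([.6098,-.2102,.16],o); print(arm.get_state()['clock'])
hit=arm.move_l([.6098,-.2102,.051],rate=.1,contact_N=8)
st=arm.get_state();print(hit,st['clock'],np.round(st['ee_pos'],4),np.round(st['ft_force'],1))
if not hit:
    arm.grip(.015,40)
    st=arm.get_state();print(st['clock'],st['grip_width'],np.round(st['ee_pos'],4),np.round(st['ft_force'],1))
snap('side','grasp_s.png')
E
```

```text
3.0917
False 4.3333 [ 0.6104 -0.2105  0.0517] [-0.  -0.4  1.3]
5.3083 0.02568876727055402 [ 0.6098 -0.2102  0.0509] [ 0.3 -0.5 -1. ]
```

View pics/grasp_s.png

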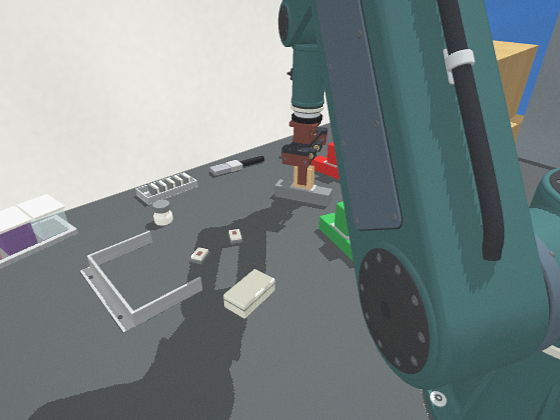

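The gripper holds the wooden grip at (303,178), and the width of 25.7 mm matches 26 mm. Now I lift 9 mm, carry it behind block_b, lower it and check.

```bash
python3 - <<'E' 2>&1 | grep -v -i gimbal
from h import *
o=ori(89.3-180)
arm.move_l([.6098,-.2102,.060],rate=.05)
arm.move_l([.588,-.055,.060],o,rate=.12)
arm.move_l([.588,-.055,.0518],rate=.04,contact_N=8)
st=arm.get_state();print(st['clock'],st['grip_width'],np.round(st['ee_pos'],4),np.round(st['ft_force'],1))
snap('side','pre_s.png');snap('top','pre_t.png')
E
```

```text
7.5083 0.0259961840075155 [ 0.5877 -0.0552  0.0513] [-1.  -0.2 -3. ]
```

View pics/pre_t.png

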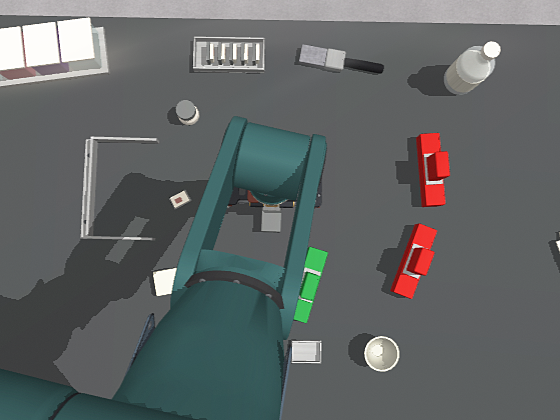

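View pics/pre_s.png

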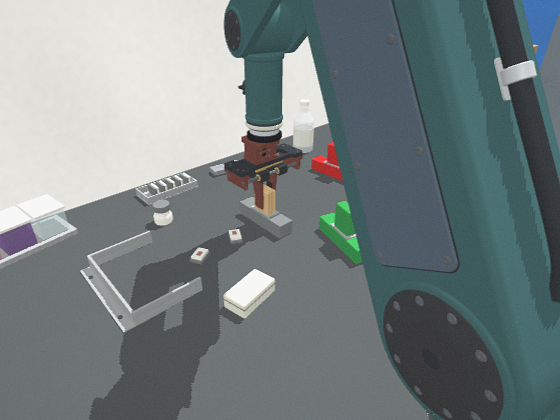

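The sweeper stands parallel to the mouth, just behind block_b. Side-view blocks are at (235,236) and (200,255), both in front of the bar. Next is the sweep, with a check partway.

```bash
python3 - <<'E' 2>&1 | grep -v -i gimbal
from h import *
print(arm.move_l([.5895,.12,.052],rate=.08,contact_N=15))
st=arm.get_state();print(st['clock'],st['grip_width'],np.round(st['ee_pos'],4),np.round(st['ft_force'],1))
s=snap('side')
cv2.imwrite('pics/mid_s.png',cv2.resize(s['img'][180:350,60:320,::-1],None,fx=3,fy=3,interpolation=cv2.INTER_CUBIC))
E
```

```text
False
9.95 0.025513821330539223 [0.5896 0.1197 0.052 ] [ 0.2 -0.2 -3. ]
```

View pics/mid_s.png

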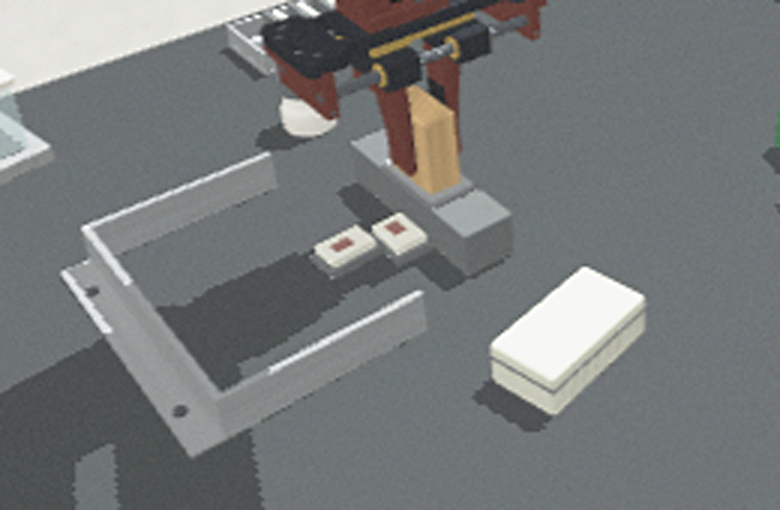

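Both blocks are in a row ahead of the bar, heading into the bay with clearance. I continue until the face is about 27 mm inside.

```bash
python3 - <<'E' 2>&1 | grep -v -i gimbal
from h import *
print(arm.move_l([.5905,.190,.052],rate=.06,contact_N=12))
st=arm.get_state();print(st['clock'],st['grip_width'],np.round(st['ee_pos'],4),np.round(st['ft_force'],1))
s=snap('side')
cv2.imwrite('pics/end_s.png',cv2.resize(s['img'][180:350,60:320,::-1],None,fx=3,fy=3,interpolation=cv2.INTER_CUBIC))
E
```

```text
False
11.3167 0.025870755557639055 [0.5905 0.1897 0.052 ] [ 0.3  0.7 -3.7]
```

View pics/end_s.png

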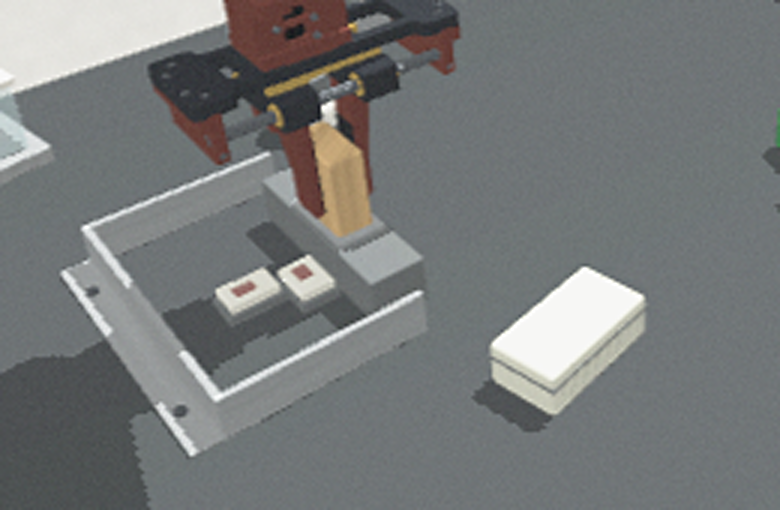

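Both blocks are ahead of the bar, inside the bay and about 35 mm short of the back wall. I push 10 mm more for margin, back straight out, set the sweeper down well clear and release.

```bash
python3 - <<'E' 2>&1 | grep -v -i gimbal
from h import *
print(arm.move_l([.5905,.200,.052],rate=.04,contact_N=10))
arm.move_l([.588,.12,.052],rate=.08)
arm.move_l([.588,-.03,.053],rate=.12)
arm.dwell(.2)
print(arm.move_l([.588,-.03,.0502],rate=.015,contact_N=4))
st=arm.get_state();print(st['clock'],st['grip_width'],np.round(st['ee_pos'],4),np.round(st['ft_force'],1))
arm.grip(.07)
arm.dwell(.2)
arm.move_l([.588,-.03,.16],rate=.1)
arm.move_pose([.50,-.32,.25],ori(116-180))
print(arm.get_state()['clock'])
snap('side','fin_s.png');snap('top','fin_t.png')
E
```

```text
False
True
14.75 0.025796916379381304 [ 0.5885 -0.0298  0.0508] [ 0.5 -0.1  4.7]
18.2333
```

View pics/fin_s.png

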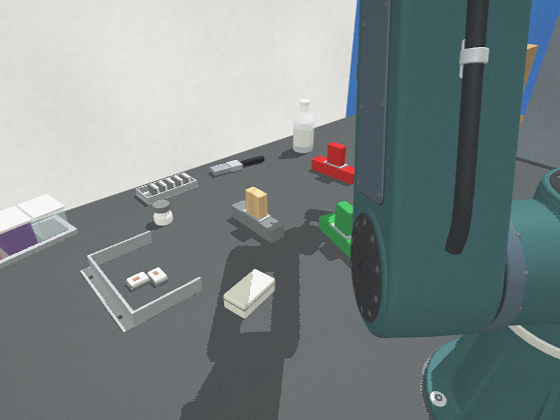

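View pics/fin_t.png

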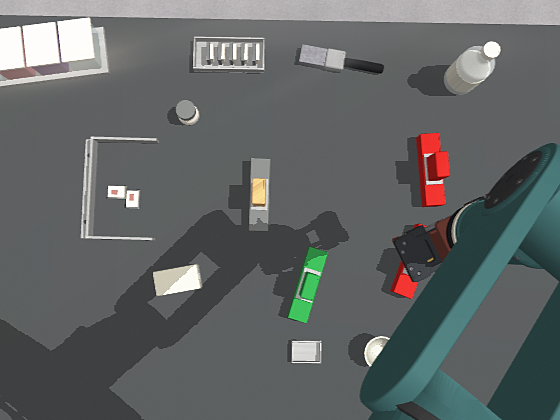

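Both blocks are inside the bay at top-view (117,191) and (132,199), with the mouth at u≈155. The sweeper stands upright at (259,195), outside it. One check of the numbers, then I hand in.

```bash
python3 - <<'E'
from h import *
s=dict(np.load('last_top.npz'));P=cloud(s)
R=P[180:212,100:146].reshape(-1,3);m=R[:,2]>.008;print('blocks min/max',R[m].min(0).round(3),R[m].max(0).round(3))
R=P[150:240,240:280].reshape(-1,3)
for lo,hi in((.03,.04),(.085,.11)):
    m=(R[:,2]>lo)&(R[:,2]<hi);print(cv2.minAreaRect(R[m][:,:2].astype(np.float32)),R[m][:,2].mean())
st=arm.get_state();print(st['clock'],np.round(st['ee_pos'],3),np.round(st['ft_force'],1))
arm.close_job()
E
```

```text
blocks min/max [0.557 0.221 0.008] [0.605 0.288 0.021]
((0.5887364149093628, -0.029839524999260902), (0.03993949294090271, 0.14952810108661652), 89.37335205078125) 0.03499551662147803
((0.5879089832305908, -0.03046468086540699), (0.05018645152449608, 0.025179296731948853), 0.7349612712860107) 0.0951251454659968
18.3333 [ 0.5   -0.319  0.249] [ 0.1 -0.2 -0.5]
the job is handed in; nothing more can be done
```

I gripped the grey sweeper by its wooden grip and swept both loose wax blocks into the steel bay. I then set the sweeper down upright on the bench outside the bay. The job was handed in at 18.3 s.

- **Blocks:** they lie at y 0.221–0.288 m, at least 37 mm inside the mouth (about 0.184 m) and about 25 mm short of the back wall (about 0.314 m). Their height shows they are flat on the bench.
- **Sweeper:** it stands at (0.588, -0.030), about 19 cm outside the mouth. The bar top is at 35 mm and the grip top at 95 mm, so it is upright.
- **Robot:** the gripper is clear of everything. The tool forces I read between moves stayed under 5 N, and the look-alikes were not touched.

No check failed or disagreed.

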